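Load the bell and hold the dryer's air lever at the third click

TASK

Set the chrome bicycle bell down gently, dome up, on the floor of the parts dryer's deep steel pot and let go of it. Then press the dryer's orange spring-return lever down past its first two clicks to the third click (full air), firmly but without forcing it, and finish while still holding it down there, since it springs back if let go. Leave the tray, the pump, the hex key and the brake lever where they are.

Things in the scene. Friction and masses are not known exactly. Their poses are not given: they have to be found in the camera images.
- bell_mid (a point): centre (half-way up) of the loose chrome bicycle bell, a solid dome 45 mm tall (a small brass nut on top makes 53 mm), 51 mm in diameter with upright sides up to 28 mm above its foot, then rounded; it stands on its flat foot, 22.5 mm below this point. Its z axis points up. About 0.1 to 0.2 kg.
- pot_floor (a point): centre of the inner floor of the fixed dryer's open steel pot, 30 mm above the table. Pot 142 mm across inside, rim 67 mm above this point, wall 5 mm. Axes of the dryer: z up, y towards its grey control box (x -40 to 40, y 85 to 160 mm from here, top 115 mm above the table). Dryer's foot: x -85 to 85, y -85 to 165 mm, 22 mm thick.
- lever_pad (a point): centre of the flat top of the lever's orange pad (44 x 44 x 12 mm), which sticks out of the control box's +x face in the dryer's axes; moves with the lever. At rest it is 120 mm above the table, 84 mm in x and 120 mm in y from the pot's axis; the pad begins 22 mm from the box's face. Pressed straight down.
- lever (a joint): downward travel of the lever (m): 0 at rest, clicks at 0.012 and 0.024 (white marks) and 0.036 (third, full air, green mark; marks on the box level with the pad), hard stop at 0.040. A spring pushes back up, 6 N at the top, 10 N at the third click; a ridge half-way before each click adds some 3 N (peaks of about 9, 10 and 12 N) and then lets go. It never stays down by itself.
- tray: bystander: green ceramic tray of valve caps, 80 x 120 x 22 mm, origin under its centre
- pump: bystander: black plastic hand pump lying along its y axis, 236 mm long, 36 mm high, with a 70 mm wide T grip at +y; origin under its middle
- hex_key: bystander: steel L-shaped hex key, about 100 x 32 x 7 mm, lying flat, origin in its long leg
- brake_lever: bystander: chrome brake lever, about 150 x 45 x 24 mm, lying along its x axis, origin under its middle
Mind the look-alikes: they are no part of the job. Of the things that look like the part that bears bell_mid, the largest one is meant.

How it is judged:
On the way, in this order (a step that is already met when the one before it is completed fails the run):
1. the bell stands dome up on the pot's floor, let go and at rest (horizontal distance between bell_mid and pot_floor below 0.055 m and z of bell_mid in the frame of pot_floor below 0.027 m and angle between bell_mid's own z axis and vertical below 0.2 rad and linear speed of bell below 0.02 m/s and contact force between the fingers and bell below 0.1 N), for 0.2 s.
2. the lever is pressed to the third click by the fingers and kept there half a second (value of joint lever above 0.032 m and contact force between the fingers and lever above 2 N), for 0.5 s.
At the end, for the whole second after the job is handed in: The fingers hold the lever down at the third click (travel over 32 mm, push over 2 N) through the last second, while the bell stands dome up (within 0.2 rad) at rest on the pot's floor, touched by no part of the robot (all of step 1 and all of step 2 and contact force between the arm and bell below 0.1 N); the arm keeps its last pose, push and grip.
It fails at once if the bell is dropped into the pot (faster than 0.5 m/s inside it) (horizontal distance between bell_mid and pot_floor below 0.065 m and z of bell_mid in the frame of pot_floor below 0.085 m and linear speed of bell above 0.5 m/s).
It fails at once if the bell is pressed against the dryer with more than 30 N (contact force between bell and dryer above 30 N).
It fails at once if the lever is forced with more than 60 N (contact force between the fingers and lever above 60 N).
It fails at once if a bystander is moved by more than 30 mm (distance of any of tray, pump, hex_key, brake_lever from where it was at the start of the episode above 0.03 m).
It also fails if it takes over 51 s, if anything falls off the work surface, if the arm or the gripper's body presses on something with over 40 N, if the wrist force passes 120 N, or if a joint passes its speed limit or range.

ROBOT

A 6-joint arm with a two-finger parallel gripper is mounted at the origin on the work surface. World frame = base frame: x ahead of the robot, y to its left, z up, the work surface at z = 0. Lengths are in m, angles in rad, forces in N, time in s.
With the tool pointing down it reaches from about 0.25 to 0.775 m from the base axis. Payload 4 kg.
Tool frame: the origin (TCP) lies midway between the tips of the shut fingers; the grasp point (between the pads) lies 19 mm behind it; y points along the fingers, x is the direction in which the jaws open and shut, and the axes are right-handed (so a half turn about y gives the same grasp; the last joint's range is limited). The gripper opens to 94 mm and grips with 3 to 60 N. Pads are 16 mm wide; open, the fingers measure 119 mm over their backs; the gripper's body (75 mm by 177 mm) begins 78 mm behind the grasp point.
Start: joints at [-0.103, 0.087, 1.371, -0, 1.684, -0.103], TCP at [0.55, -0, 0.182] pointing down, gripper open.
Joint ranges: [-3.1, 3.1], [-0.76, 2.03], [0.27, 2.55], [-1.08, 4.22], [0.17, 2.65], [-2.57, 2.57]. Speed limits (rad/s): [2.79, 2.79, 3.14, 3.14, 3.14, 3.14].

INTERFACE

Orientations are given as [roll, pitch, yaw] about the fixed x, y, z axes, in that order (R = Rz(yaw) Ry(pitch) Rx(roll)).
In Python, from bench import robot, snapshot, camera_info, ticket gives the robot as it stands.
- The arm moves only by the shell command python3 -m creep 'ROWS'. ROWS is JSON, a list of rows, each an object with "slide": the shift along the tool's x, y, z in mm, a list of three; "roll": the turn about the tool's y in degrees; "grip": the closure, from 0 (fully open) to 1 (shut). In form: [{"slide": [x, y, z], "roll": roll, "grip": grip}, ...]. A call has 1 to 20 rows; each row is the pose to reach, as a shift and turn from the pose commanded when the call began, along the tool's axes at that moment; what a row does not reach only later rows make up. A row lasts 1/12 s, in which the tool goes at most 41.7 mm and 7.16 degrees, less where a joint would pass 70% of its speed; a pose out of reach is approached as far as the arm can. A call with a gripper value outside its range is refused whole. The fingers move at their own pace and stop on an object; the grip force is fixed at half the most. Time passes only in rows, so rows that repeat a pose let the fingers close. It gives the time, the measured TCP pose, the force and the opening at its end, in the units of the state.
- robot.get_obs(): the state, without advancing time (a new reading comes with each control period).
- snapshot(name): name is "scene" or "side" or "wrist"; returns the picture (420x560x3 uint8, red, green, blue); there is no depth.
- camera_info(name): a dict with "fx", "fy", "cx", "cy" (pixels), "dist" ([k1, k2, p1, p2, k3] as OpenCV has them; the pictures are not rectified), "cam_to_world" (4x4, takes a point from camera to world coordinates). Camera axes: x right, y down, z forward; pixel columns grow to the right and rows downward; lengths in m; the calibration is good to about 2 mm. A picture is of the moment at which its call begins: read the wrist's pose just before it. camera_info takes no time and is no camera call; for the wrist camera it gives the pose at the moment of the call.
- ticket.close_job(): hands the job in, once; it reports no verdict.
The state is a dict: "time": time; "joint_positions": joint angles; "qvel": joint speeds; "joint_torque": joint torques, N m; "tool_pos": TCP position; "ee_rot": TCP orientation; "wrist_force": force on the tool from outside, world axes, zero at the start; "wrist_torque": the same for the moment, N m; "width": finger opening in m.
Only numpy, scipy, OpenCV 4.12 (cv2) and the standard library are available. Lean on these libraries where they do the work, as an engineer would, in place of code of your own. Each camera call takes 0.05 s, during which the arm holds its last target.

## Working session

There is one attempt and no reset: what is moved stays moved. The work goes in short steps, Python scripts to look and compute and a shell command to move; the robot and the scene stay as the last step left them, time stands still between calls to the robot, and variables do not carry over. Pictures are saved under pics/ and viewed, and the job is handed in when it is done.

```bash
mkdir -p pics; ls
python3 - <<'E'
from bench import robot, snapshot, camera_info
import cv2, numpy as np
o=robot.get_obs()
for k,v in o.items(): print(k,np.round(v,3))
for n in ["scene","side","wrist"]:
    im=snapshot(n); cv2.imwrite(f"pics/{n}0.png",im[:,:,::-1])
    c=camera_info(n); print(n,[round(c[k],1) for k in("fx","fy","cx","cy")],np.round(c["dist"],3)); print(np.round(c["cam_to_world"],3))
E
```

```text
pics
time 0.0
joint_positions [-0.103  0.088  1.372 -0.     1.684 -0.103]
qvel [-0.002  0.002  0.002  0.001  0.     0.   ]
joint_torque [ 1.0000e-03 -3.4018e+01 -3.0242e+01  7.2000e-02  3.3000e-02 -0.0000e+00]
tool_pos [0.549 0.    0.181]
ee_rot [-1.571  0.002  0.   ]
wrist_force [-0.454 -0.785  1.023]
wrist_torque [ 0.051  0.008 -0.001]
width 0.094
scene [513.3, 513.3, 269.8, 212.4] [0.017 0.    0.    0.    0.   ]
[[-0.788  0.499 -0.361  1.071]
 [ 0.616  0.637 -0.464  0.679]
 [-0.002 -0.587 -0.809  1.26 ]
 [ 0.     0.     0.     1.   ]]
side [396.8, 396.8, 279.0, 208.8] [-0.056  0.     0.     0.     0.   ]
[[ 0.908 -0.23   0.35   0.202]
 [-0.419 -0.495  0.761 -0.756]
 [-0.001 -0.838 -0.546  0.653]
 [ 0.     0.     0.     1.   ]]
wrist [291.5, 291.5, 281.5, 207.6] [0.019 0.    0.    0.    0.   ]
[[ 1.     0.    -0.001  0.55 ]
 [-0.    -0.97  -0.243  0.07 ]
 [-0.001  0.243 -0.97   0.383]
 [ 0.     0.     0.     1.   ]]
```

View pics/scene0.png

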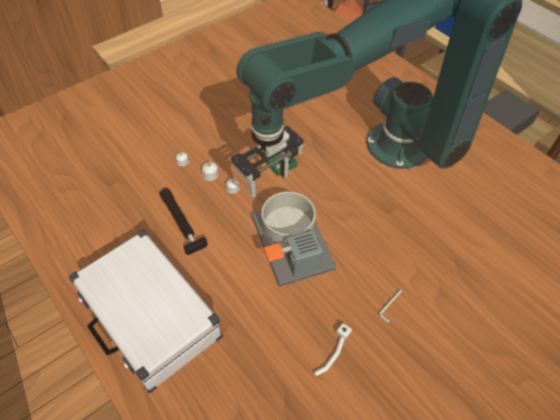

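View pics/side0.png

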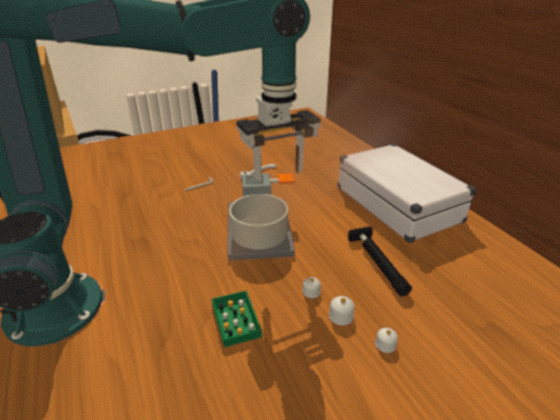

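View pics/wrist0.png

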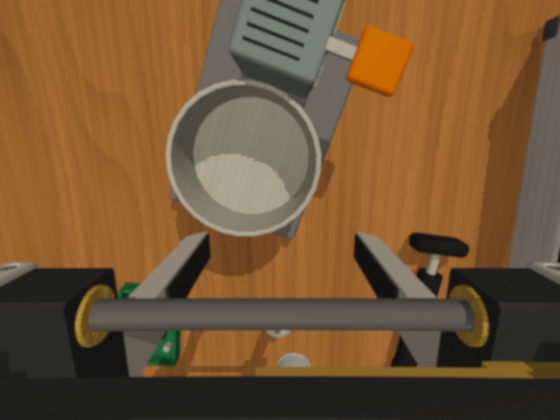

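Three bell candidates: side (312,288), (342,310) and (387,340), which are scene (233,186), (210,172) and (182,159). The middle one looks largest, so I'll check it in enlarged crops.

Run:
```python
import cv2, numpy as np
a=cv2.imread("pics/side0.png")[265:365,290:410]; b=cv2.imread("pics/scene0.png")[145:205,165:255]
cv2.imwrite("pics/c1.png",cv2.resize(a,None,fx=6,fy=6,interpolation=cv2.INTER_CUBIC))
cv2.imwrite("pics/c2.png",cv2.resize(b,None,fx=8,fy=8,interpolation=cv2.INTER_CUBIC))
```

```text
(no output)
```

View pics/c1.png

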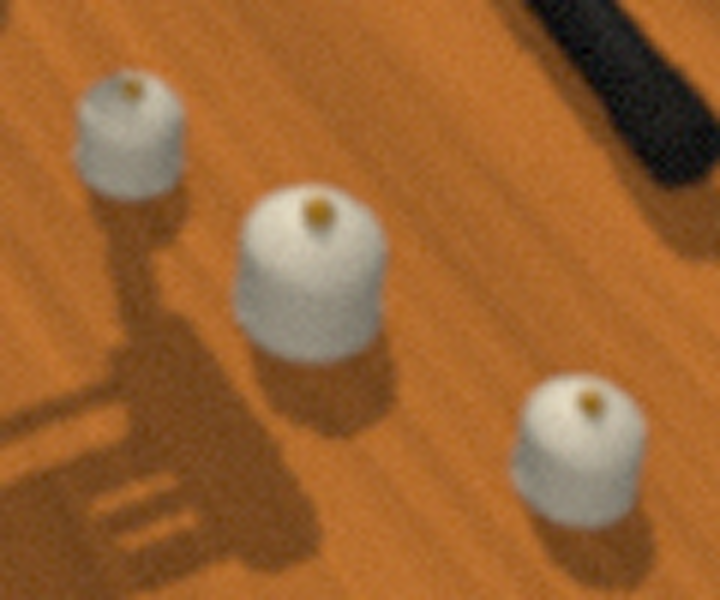

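View pics/c2.png

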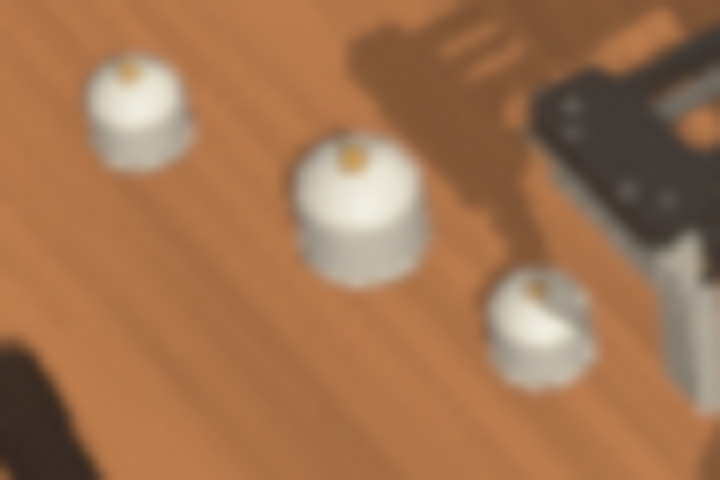

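```bash
cat > h.py <<'E'
import numpy as np, cv2
from bench import camera_info
def ray(c,uv):
    K=np.array([[c["fx"],0,c["cx"]],[0,c["fy"],c["cy"]],[0,0,1]])
    p=cv2.undistortPoints(np.array([[uv]],float),K,np.array(c["dist"]))[0,0]
    T=np.array(c["cam_to_world"]); d=T[:3,:3]@np.array([p[0],p[1],1]); return T[:3,3],d/np.linalg.norm(d)
def tri(obs):
    A=np.zeros((3,3));b=np.zeros(3);R=[]
    for c,uv in obs:
        o,d=ray(c,uv);P=np.eye(3)-np.outer(d,d);A+=P;b+=P@o;R.append((o,P))
    x=np.linalg.solve(A,b); return x,max(np.linalg.norm(P@(x-o)) for o,P in R)
def onz(c,uv,z):
    o,d=ray(c,uv); return o+d*(z-o[2])/d[2]
E
python3 - <<'E'
from h import *
s,e=camera_info("scene"),camera_info("side")
for n,a,b in [("big",(209.1,164.6),(343.1,299.9)),("small",(232.1,181.1),(311.8,279.8)),("mid",(181,154),(388.4,332.2))]:
    x,r=tri([(s,a),(e,b)]);print(n,x.round(4),round(r,4))
for nm,box,f in [("scene",(240,180,345,290),7),("side",(215,165,315,265),6),]:
    x0,y0,x1,y1=box; im=cv2.imread(f"pics/{nm}0.png")[y0:y1,x0:x1]
    cv2.imwrite(f"pics/d_{nm}.png",cv2.resize(im,None,fx=f,fy=f if nm=="side" else 5.4,interpolation=cv2.INTER_CUBIC))
E
```

```text
big [ 0.5662 -0.2799  0.0457] 0.0008
small [ 0.543  -0.189   0.0341] 0.0003
mid [ 0.607  -0.3819  0.0344] 0.0005
```

View pics/d_scene.png

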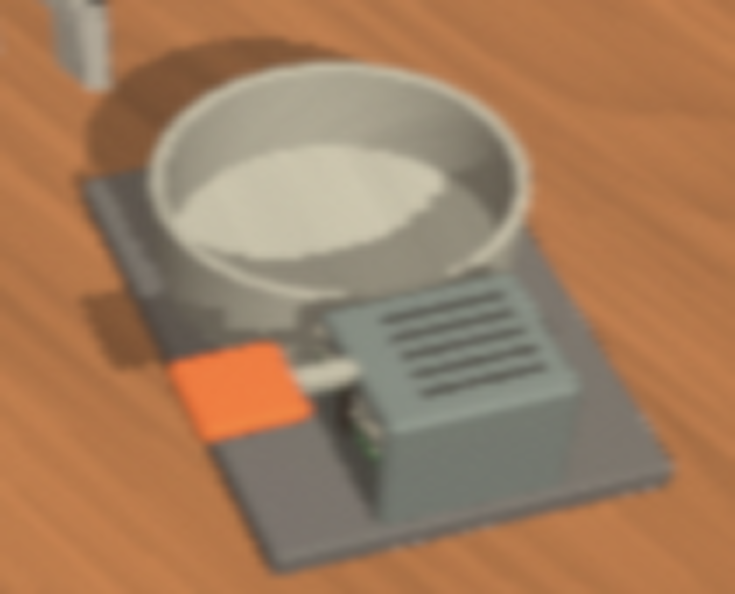

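View pics/d_side.png

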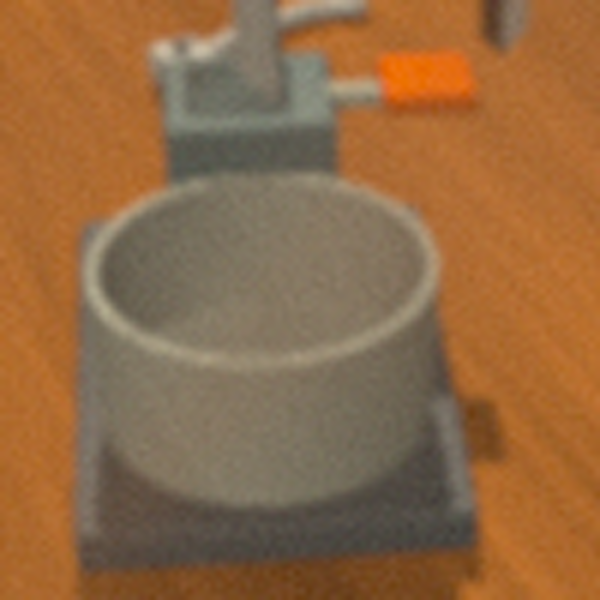

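Run:
```python
from h import *
s,e,w=camera_info("scene"),camera_info("side"),camera_info("wrist")
S=lambda x,y:(240+(x+.5)/7-.5,180+(y+.5)/5.4-.5)
E=lambda x,y:(215+(x+.5)/6-.5,165+(y+.5)/6-.5)
for n,o in [("rim",[(s,S(340,182)),(e,E(261,270))]),("rimw",[(s,S(340,182)),(e,E(261,270)),(w,(244,157))]),
 ("pad",[(s,S(241,388)),(e,E(427,75))]),("padw",[(s,S(241,388)),(e,E(427,75)),(w,(381,61))]),("padcorner near",[(s,S(205,435)),(w,(413,45))])]:
    x,r=tri(o);print(n,x.round(4),round(r,4))
print([onz(w,p,.12).round(4) for p in [(375,27),(413,45),(391,95),(347,80),(381,61)]])
print([onz(w,p,.097).round(4) for p in [(168,157),(321,157),(244,82),(244,236)]])
```

```text
rim [0.5114 0.0447 0.0922] 0.0006
rimw [0.512  0.0465 0.0919] 0.002
pad [0.6308 0.1307 0.1177] 0.0
padw [0.631  0.1299 0.1178] 0.0013
padcorner near [0.6571 0.1415 0.1155] 0.0007
[array([0.6241, 0.153 , 0.12  ]), array([0.6558, 0.1399, 0.12  ]), array([0.6418, 0.1021, 0.12  ]), array([0.604, 0.114, 0.12 ]), array([0.631 , 0.1283, 0.12  ])]
[array([0.4394, 0.0488, 0.097 ]), array([0.5875, 0.0489, 0.097 ]), array([0.5151, 0.1163, 0.097 ]), array([ 0.5103, -0.0321,  0.097 ])]
```

```bash
python3 -m creep '[{"slide":[2,0,-15],"roll":0,"grip":0},{"slide":[4,0,-40],"roll":0,"grip":0},{"slide":[6,0,-75],"roll":0,"grip":0},{"slide":[8,0,-110],"roll":0,"grip":0},{"slide":[10,0,-145],"roll":0,"grip":0},{"slide":[12,0,-180],"roll":0,"grip":0},{"slide":[14,0,-215],"roll":0,"grip":0},{"slide":[16,10,-245],"roll":0,"grip":0},{"slide":[17,20,-268],"roll":0,"grip":0},{"slide":[17,30,-280],"roll":0,"grip":0},{"slide":[17,40,-280],"roll":0,"grip":0},{"slide":[17,40,-280],"roll":0,"grip":0},{"slide":[17,40,-280],"roll":0,"grip":0}]'
python3 - <<'E'
from h import *
from bench import robot,snapshot
s=camera_info("scene")
for n,p in [("Tgrip",(197,245)),("end",(165,192)),("end2",(180,222))]: print(n,onz(s,p,.02).round(3))
w=camera_info("wrist"); im=snapshot("wrist"); cv2.imwrite("pics/w1.png",im[:,:,::-1])
print(np.array(w["cam_to_world"]).round(4))
E
```

```text
time: 1.23
tool_pos: [0.5666, -0.2782, 0.1409]
ee_rot: [-1.569, 0.002, 0.001]
wrist_force: [0.9, 0.2, -0.8]
width: 0.0941
Tgrip [ 0.753 -0.069  0.02 ]
end [ 0.724 -0.291  0.02 ]
end2 [ 0.748 -0.167  0.02 ]
[[ 1.      0.0016 -0.0012  0.5667]
 [ 0.0012 -0.9704 -0.2414 -0.2085]
 [-0.0015  0.2414 -0.9704  0.3432]
 [ 0.      0.      0.      1.    ]]
```

View pics/w1.png

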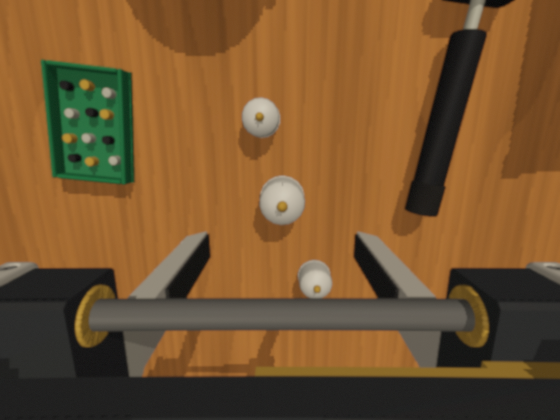

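The wrist view shows the big bell with its nut at (282,206), between the small ones at (260,117) and (315,289), and the pump and tray well clear of the fingers.

Run:
```python
from h import *
w,s,e=[camera_info(n) for n in("wrist","scene","side")]
o=[(s,(209.1,164.6)),(e,(343.1,299.9)),(w,(282,206))]
x,r=tri(o);print(x,r)
print(onz(w,(282,206),.05), onz(w,(282,200),.02))
```

```text
[ 0.56663861 -0.28038045  0.04585404] 0.0014185001259351766
[ 0.56754299 -0.28020984  0.05      ] [ 0.56759769 -0.28049635  0.02      ]
```

```bash
python3 -m creep '[{"slide":[0,15,-2],"roll":0,"grip":0},{"slide":[0,35,-2],"roll":0,"grip":0},{"slide":[0,60,-2],"roll":0,"grip":0},{"slide":[0,85,-2],"roll":0,"grip":0},{"slide":[0,105,-2],"roll":0,"grip":0},{"slide":[0,120,-2],"roll":0,"grip":0},{"slide":[0,130,-2],"roll":0,"grip":0},{"slide":[0,135,-2],"roll":0,"grip":0},{"slide":[0,135,-2],"roll":0,"grip":0},{"slide":[0,135,-2],"roll":0,"grip":0}]'
python3 - <<'E'
from h import *
from bench import snapshot
im=snapshot("side"); cv2.imwrite("pics/s2.png",cv2.resize(im[200:400,240:480,::-1],None,fx=3,fy=3))
E
```

```text
time: 2.12
tool_pos: [0.5679, -0.2819, 0.0084]
ee_rot: [-1.572, -0.002, 0.001]
wrist_force: [-0.4, 0.4, 0.2]
width: 0.0938
```

View pics/s2.png

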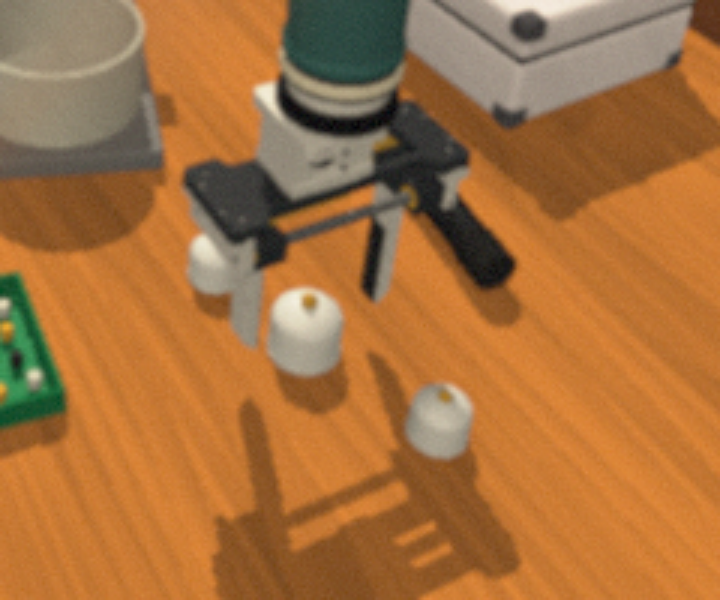

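Run:
```python
from h import *
e=camera_info("side");T=np.linalg.inv(np.array(e["cam_to_world"]))
K=np.array([[e["fx"],0,e["cx"]],[0,e["fy"],e["cy"]],[0,0,1]])
for P in [(.568,-.282,.008),(.521,-.282,.008),(.615,-.282,.008),(.508,-.282,.008),(.567,-.2805,0),(.567,-.2805,.05)]:
    p=cv2.projectPoints(np.array([P]),cv2.Rodrigues(T[:3,:3])[0],T[:3,3],K,np.array(e["dist"]))[0].ravel()
    print(P,p.round(1),((p-[240,200])*3).round(0))
```

```text
(0.568, -0.282, 0.008) [342.4 312.8] [307. 338.]
(0.521, -0.282, 0.008) [323.2 320.1] [250. 360.]
(0.615, -0.282, 0.008) [360.8 305.8] [362. 317.]
(0.508, -0.282, 0.008) [317.7 322.1] [233. 366.]
(0.567, -0.2805, 0) [341.2 315. ] [304. 345.]
(0.567, -0.2805, 0.05) [343.4 298.5] [310. 295.]
```

Run:
```python
from h import *
from bench import snapshot
im=snapshot("scene"); cv2.imwrite("pics/sc2.png",cv2.resize(im[110:230,130:290,::-1],None,fx=5,fy=5,interpolation=cv2.INTER_CUBIC))
im=snapshot("wrist"); cv2.imwrite("pics/w2.png",im[:,:,::-1])
```

```text
(no output)
```

View pics/sc2.png

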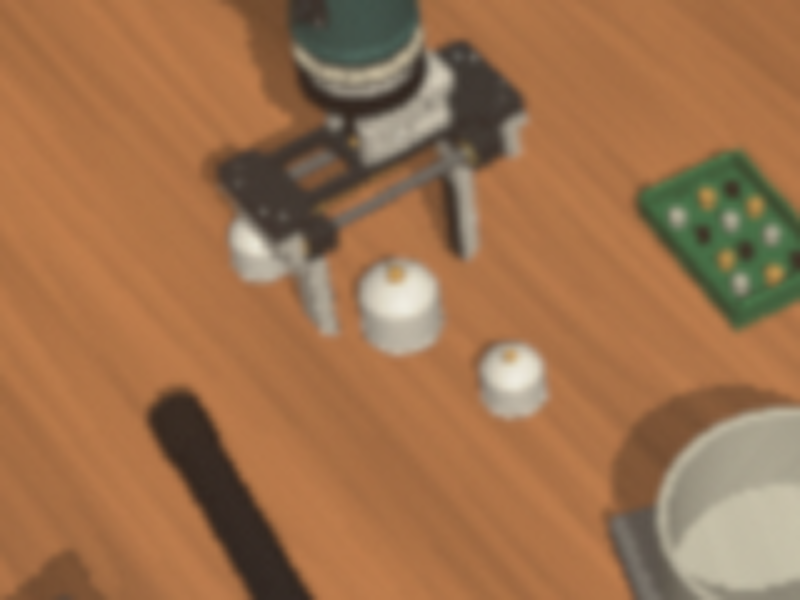

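View pics/w2.png

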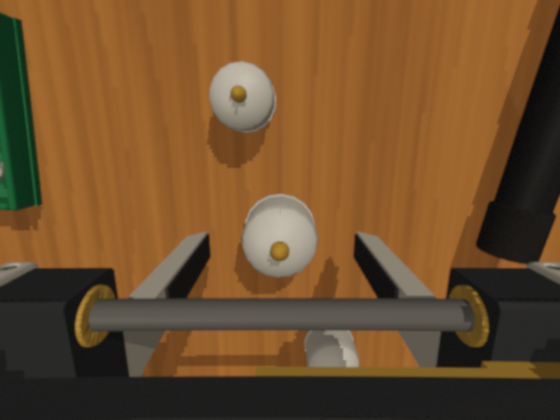

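Run:
```python
from h import *
s,e=camera_info("scene"),camera_info("side")
print(tri([(s,(196,175.5)),(e,(365.5,299.5))]),tri([(s,(223.6,160.5)),(e,(322,314.5))]))
from bench import robot
o=robot.get_obs();print(o["tool_pos"],o["ee_rot"],o["width"])
```

```text
(array([ 0.61857231, -0.2839485 ,  0.02762554]), np.float64(0.0037609714959222582)) (array([ 0.51409264, -0.28109699,  0.02756687]), np.float64(0.002784245235832548))
[ 0.56808402 -0.28248305  0.00887318] [-1.57232142e+00 -2.67023564e-03  1.60516308e-04] 0.09417211716217573
```

Fingers sit on the bell's line (y ≈ -0.282), and the open tips sit higher (z ≈ 0.027) than the TCP. I'll lower slightly and close.

```bash
python3 -m creep '[{"slide":[0,4,1],"roll":0,"grip":0},{"slide":[0,4,1],"roll":0,"grip":0.2},{"slide":[0,4,1],"roll":0,"grip":0.3},{"slide":[0,4,1],"roll":0,"grip":0.4},{"slide":[0,4,1],"roll":0,"grip":0.5},{"slide":[0,4,1],"roll":0,"grip":0.6},{"slide":[0,4,1],"roll":0,"grip":0.7},{"slide":[0,4,1],"roll":0,"grip":0.7},{"slide":[0,4,1],"roll":0,"grip":0.7},{"slide":[0,4,1],"roll":0,"grip":0.7}]'
python3 - <<'E'
from h import *
from bench import snapshot
im=snapshot("side"); cv2.imwrite("pics/s3.png",cv2.resize(im[200:400,240:480,::-1],None,fx=3,fy=3))
E
```

```text
time: 3.1
tool_pos: [0.567, -0.281, 0.0031]
ee_rot: [-1.571, -0.0, -0.0]
wrist_force: [0.2, -0.2, 0.4]
width: 0.0485
```

View pics/s3.png

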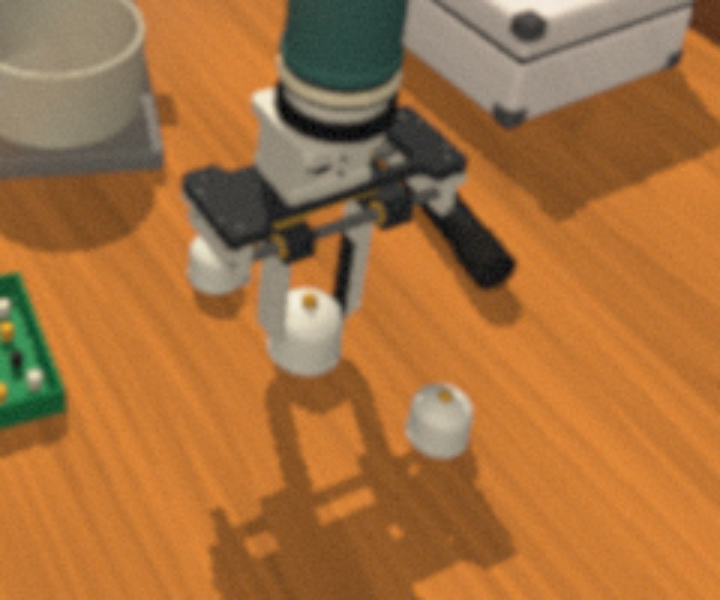

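Run:
```python
from h import *
from bench import snapshot,robot
e=camera_info("side");T=np.linalg.inv(np.array(e["cam_to_world"]))
K=np.array([[e["fx"],0,e["cx"]],[0,e["fy"],e["cy"]],[0,0,1]])
for P in [(.5415,-.2805,.0),(.5415,-.2805,.01),(.5415,-.2805,.02),(.5925,-.2805,0),(.5925,-.2805,.02)]:
    p=cv2.projectPoints(np.array([P]),cv2.Rodrigues(T[:3,:3])[0],T[:3,3],K,np.array(e["dist"]))[0].ravel()
    print(P,((p-[240,200])*3).round(0))
im=snapshot("side"); cv2.imwrite("pics/s4.png",cv2.resize(im[270:340,310:390,::-1],None,fx=8,fy=8,interpolation=cv2.INTER_CUBIC))
im=snapshot("scene"); cv2.imwrite("pics/sc4.png",cv2.resize(im[130:200,170:250,::-1],None,fx=8,fy=8,interpolation=cv2.INTER_CUBIC))
print(robot.get_obs()["width"])
```

```text
(0.5415, -0.2805, 0.0) [273. 357.]
(0.5415, -0.2805, 0.01) [274. 347.]
(0.5415, -0.2805, 0.02) [275. 337.]
(0.5925, -0.2805, 0) [334. 334.]
(0.5925, -0.2805, 0.02) [337. 314.]
0.04928339856353743
```

View pics/s4.png

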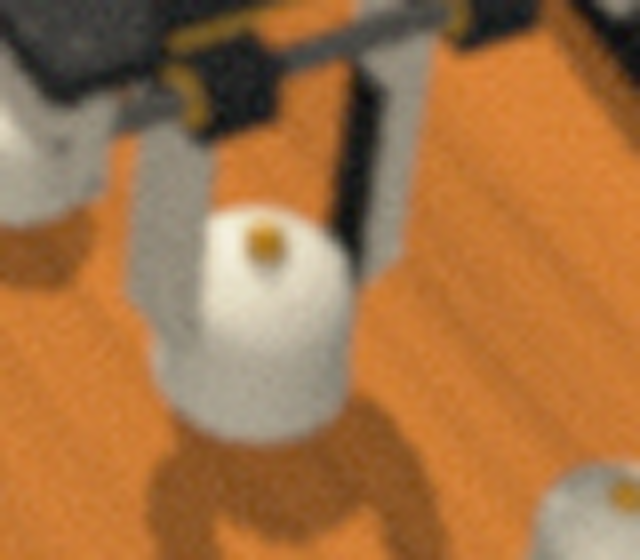

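View pics/sc4.png

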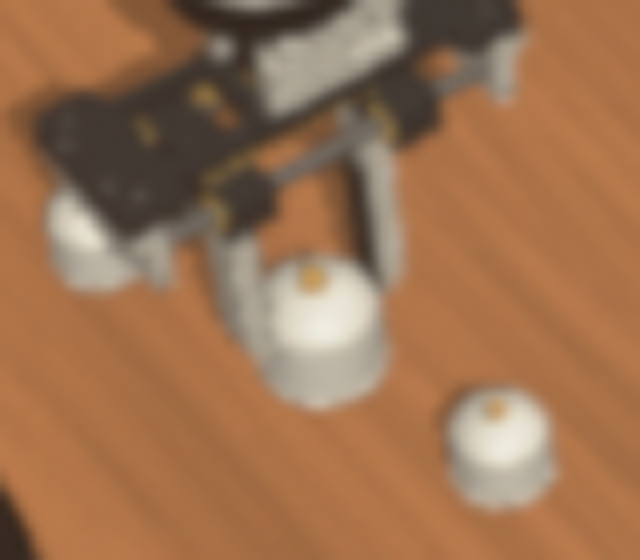

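The finger tips appear to stop at about z ≈ 0.02, so the hold is high on the bell (width 49 instead of 51 mm). I'll open, lower in small force-checked steps, and regrip.

```bash
python3 -m creep '[{"slide":[0,0,0],"roll":0,"grip":0.4},{"slide":[0,0,0],"roll":0,"grip":0.3},{"slide":[0,0,0],"roll":0,"grip":0.3},{"slide":[0,2,0],"roll":0,"grip":0.3},{"slide":[0,4,0],"roll":0,"grip":0.3},{"slide":[0,4,0],"roll":0,"grip":0.3}]'
python3 -m creep '[{"slide":[0,2,0],"roll":0,"grip":0.3},{"slide":[0,4,0],"roll":0,"grip":0.3},{"slide":[0,4,0],"roll":0,"grip":0.3}]'
python3 - <<'E'
from h import *
from bench import snapshot,robot
print(camera_info("wrist")["cam_to_world"][2][3],robot.get_obs()["tool_pos"])
im=snapshot("wrist"); cv2.imwrite("pics/w5.png",im[:,:,::-1])
E
```

```text
time: 3.75
tool_pos: [0.5666, -0.2808, -0.0016]
ee_rot: [-1.57, 0.001, 0.0]
wrist_force: [0.2, -0.4, -0.3]
width: 0.0657
time: 4.0
tool_pos: [0.5667, -0.2808, -0.0056]
ee_rot: [-1.57, 0.001, -0.0]
wrist_force: [-1.1, -0.4, 0.4]
width: 0.0657
0.19662010974749125 [ 0.56668555 -0.28078854 -0.00556127]
```

View pics/w5.png

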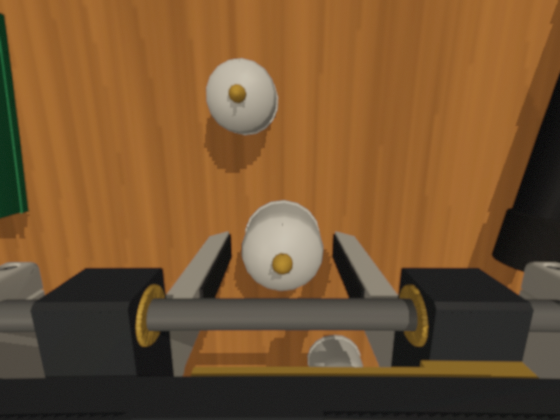

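```bash
python3 -m creep '[{"slide":[0,2,0],"roll":0,"grip":0.3},{"slide":[0,4,0],"roll":0,"grip":0.3},{"slide":[0,4,0],"roll":0,"grip":0.3}]'
python3 -m creep '[{"slide":[0,2,0],"roll":0,"grip":0.3},{"slide":[0,4,0],"roll":0,"grip":0.3},{"slide":[0,4,0],"roll":0,"grip":0.3}]'
python3 - <<'E'
from h import *
from bench import snapshot,robot
im=snapshot("side"); cv2.imwrite("pics/s6.png",cv2.resize(im[270:340,310:390,::-1],None,fx=8,fy=8,interpolation=cv2.INTER_CUBIC))
E
```

```text
time: 4.3
tool_pos: [0.5667, -0.2808, -0.0095]
ee_rot: [-1.57, 0.001, 0.0]
wrist_force: [0.0, -0.4, 0.3]
width: 0.066
time: 4.55
tool_pos: [0.5667, -0.2808, -0.0135]
ee_rot: [-1.57, 0.001, -0.0]
wrist_force: [-0.1, 0.1, 0.0]
width: 0.0659
```

View pics/s6.png

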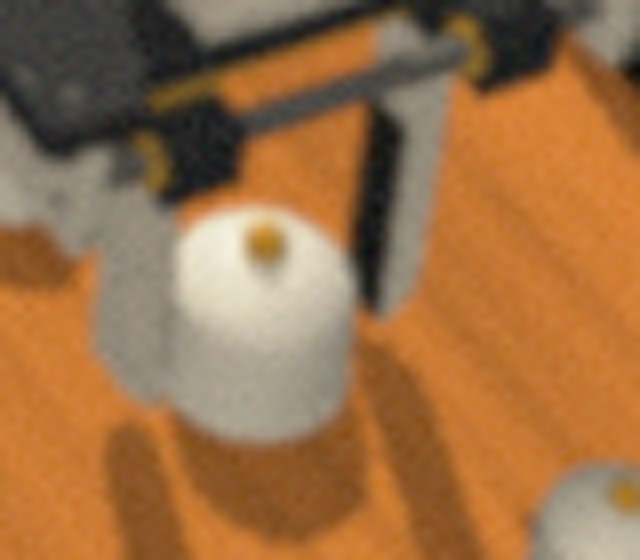

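The tips are now near the bell's foot with the pads alongside its straight sides, and there is no contact force. Closing.

```bash
python3 -m creep '[{"slide":[0,0,0],"roll":0,"grip":0.4},{"slide":[0,0,0],"roll":0,"grip":0.5},{"slide":[0,0,0],"roll":0,"grip":0.6},{"slide":[0,0,0],"roll":0,"grip":0.7},{"slide":[0,0,0],"roll":0,"grip":0.7},{"slide":[0,0,0],"roll":0,"grip":0.7}]'
python3 -m creep '[{"slide":[0,-5,0],"roll":0,"grip":0.7},{"slide":[0,-15,0],"roll":0,"grip":0.7},{"slide":[0,-30,0],"roll":0,"grip":0.7},{"slide":[0,-40,0],"roll":0,"grip":0.7},{"slide":[0,-40,0],"roll":0,"grip":0.7}]'
python3 - <<'E'
from h import *
from bench import snapshot,robot
im=snapshot("side"); cv2.imwrite("pics/s7.png",cv2.resize(im[220:340,290:400,::-1],None,fx=5,fy=5,interpolation=cv2.INTER_CUBIC))
E
```

```text
time: 5.1
tool_pos: [0.5671, -0.281, -0.0127]
ee_rot: [-1.571, -0.0, 0.0]
wrist_force: [-0.2, -0.4, 0.5]
width: 0.0502
time: 5.52
tool_pos: [0.5691, -0.2823, 0.0311]
ee_rot: [-1.574, -0.006, 0.0]
wrist_force: [0.6, -1.2, -0.5]
width: 0.0501
```

View pics/s7.png

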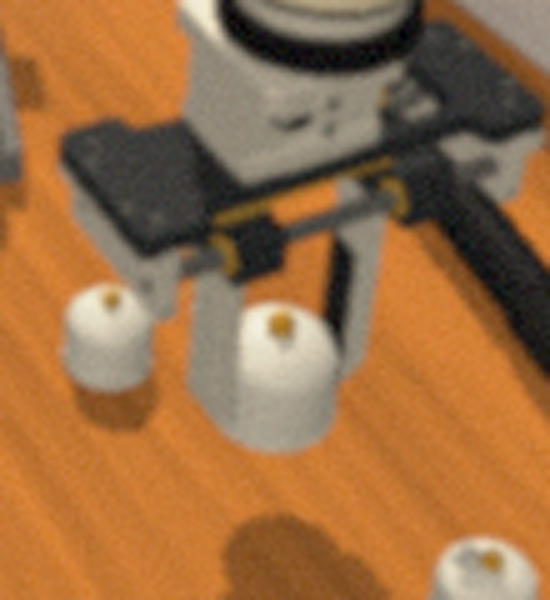

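```bash
python3 -m creep '[{"slide":[0,-20,0],"roll":0,"grip":0.7},{"slide":[0,-45,0],"roll":0,"grip":0.7},{"slide":[0,-70,5],"roll":0,"grip":0.7},{"slide":[-2,-90,15],"roll":0,"grip":0.7},{"slide":[-5,-105,30],"roll":0,"grip":0.7},{"slide":[-10,-110,50],"roll":0,"grip":0.7},{"slide":[-15,-110,75],"roll":0,"grip":0.7},{"slide":[-20,-110,105],"roll":0,"grip":0.7},{"slide":[-25,-110,135],"roll":0,"grip":0.7},{"slide":[-30,-110,165],"roll":0,"grip":0.7},{"slide":[-35,-110,195],"roll":0,"grip":0.7},{"slide":[-40,-110,225],"roll":0,"grip":0.7},{"slide":[-45,-110,255],"roll":0,"grip":0.7},{"slide":[-49,-110,280],"roll":0,"grip":0.7},{"slide":[-52,-110,300],"roll":0,"grip":0.7},{"slide":[-54,-110,315],"roll":0,"grip":0.7},{"slide":[-55,-110,323],"roll":0,"grip":0.7},{"slide":[-55,-110,326],"roll":0,"grip":0.7},{"slide":[-55,-110,326],"roll":0,"grip":0.7},{"slide":[-55,-110,326],"roll":0,"grip":0.7}]'
python3 - <<'E'
from h import *
from bench import snapshot,robot
im=snapshot("side"); cv2.imwrite("pics/s8.png",cv2.resize(im[90:270,190:350,::-1],None,fx=4,fy=4,interpolation=cv2.INTER_CUBIC)[:600*4])
im=snapshot("scene"); cv2.imwrite("pics/sc8.png",cv2.resize(im[100:250,230:380,::-1],None,fx=4,fy=4,interpolation=cv2.INTER_CUBIC))
im=snapshot("wrist"); cv2.imwrite("pics/w8.png",im[:,:,::-1])
o=robot.get_obs();print(o["tool_pos"],o["ee_rot"],o["width"],o["time"])
E
```

```text
time: 7.23
tool_pos: [0.5121, 0.0443, 0.1368]
ee_rot: [-1.571, 0.0, -0.0]
wrist_force: [-0.1, 0.2, -1.4]
width: 0.0497
[0.51217489 0.04406235 0.1369873 ] [-1.57109510e+00  9.55632857e-05 -1.39086360e-03] 0.05009147615633763 7.3833
```

View pics/s8.png

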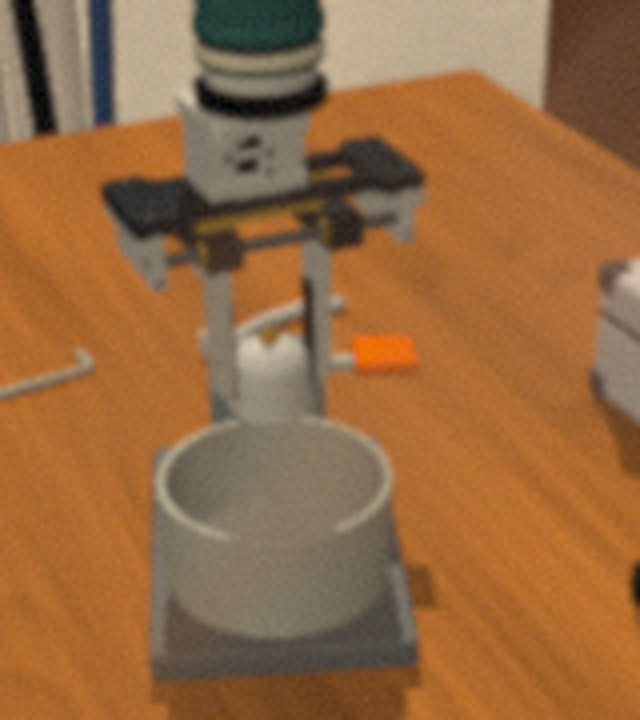

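View pics/sc8.png

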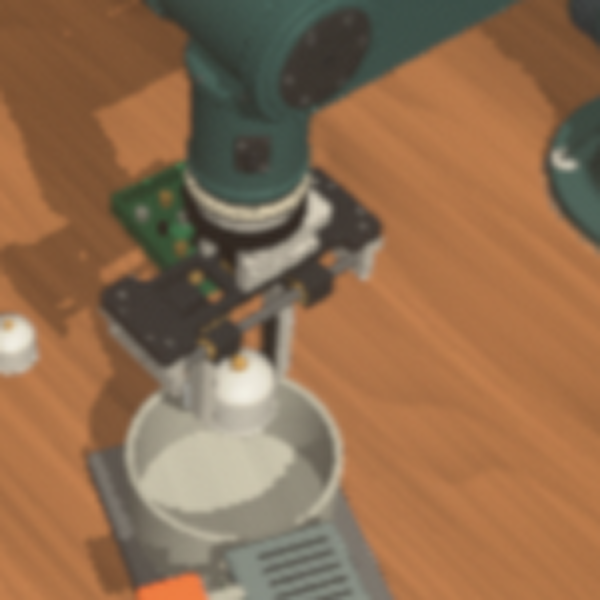

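View pics/w8.png

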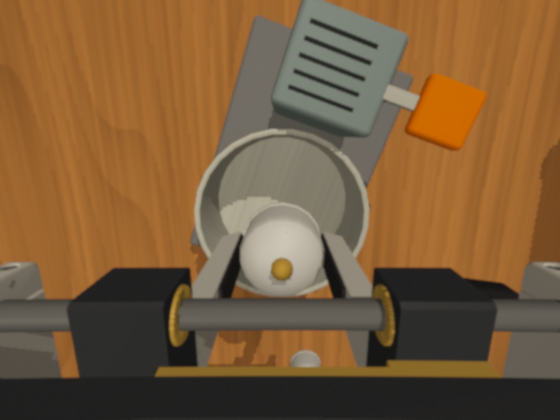

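Run:
```python
from h import *
s,e,w=camera_info("scene"),camera_info("side"),camera_info("wrist")
S=lambda x,y:(230+(x+.5)/4-.5,100+(y+.5)/4-.5)
E=lambda x,y:(190+(x+.5)/4-.5,90+(y+.5)/4-.5)
for n,a,b in [("brk-",S(368,277),E(158,288)),("brk+",S(180,398),E(405,240)),("bar",S(265,312),E(275,240)),("blk- bot",S(318,305),E(225,268)),("nut",S(239,361),E(268,334)),("tip-",S(283,372),E(235,397)),("rim",S(234,462),E(275,480))]:
    x,r=tri([(s,a),(e,b)]);print(n,x.round(4),round(r,4))
print(onz(w,(281,211),.097),onz(w,(445,111),.12))
```

```text
brk- [0.4367 0.0648 0.24  ] 0.0128
brk+ [0.5951 0.0633 0.2392] 0.015
bar [0.5131 0.0571 0.2572] 0.0083
blk- bot [0.4793 0.0646 0.2438] 0.0124
nut [0.5112 0.0452 0.1981] 0.0007
tip- [0.4815 0.047  0.1617] 0.0063
rim [0.5138 0.0481 0.0893] 0.0009
[0.51158421 0.05039541 0.097     ] [0.62826458 0.12975572 0.12      ]
```

```bash
python3 -m creep '[{"slide":[0,8,2],"roll":0,"grip":0.7},{"slide":[0,20,2],"roll":0,"grip":0.7},{"slide":[0,35,2],"roll":0,"grip":0.7},{"slide":[0,50,2],"roll":0,"grip":0.7},{"slide":[0,64,2],"roll":0,"grip":0.7},{"slide":[0,76,2],"roll":0,"grip":0.7},{"slide":[0,88,2],"roll":0,"grip":0.7},{"slide":[0,98,2],"roll":0,"grip":0.7},{"slide":[0,106,2],"roll":0,"grip":0.7},{"slide":[0,110,2],"roll":0,"grip":0.7},{"slide":[0,112,2],"roll":0,"grip":0.7},{"slide":[0,112,2],"roll":0,"grip":0.7}]'
python3 -m creep '[{"slide":[0,1,0],"roll":0,"grip":0.7},{"slide":[0,2,0],"roll":0,"grip":0.7},{"slide":[0,3,0],"roll":0,"grip":0.7},{"slide":[0,4,0],"roll":0,"grip":0.7},{"slide":[0,4,0],"roll":0,"grip":0.7}]'
```

```text
time: 8.38
tool_pos: [0.5121, 0.047, 0.0249]
ee_rot: [-1.571, 0.0, 0.0]
wrist_force: [0.8, 0.2, -0.4]
width: 0.0499
time: 8.8
tool_pos: [0.512, 0.047, 0.0211]
ee_rot: [-1.571, -0.0, -0.0]
wrist_force: [0.7, 0.4, -0.7]
width: 0.0501
```

```bash
for i in 1 2 ; do python3 -m creep '[{"slide":[0,0.5,0],"roll":0,"grip":0.7},{"slide":[0,1,0],"roll":0,"grip":0.7},{"slide":[0,1.5,0],"roll":0,"grip":0.7},{"slide":[0,1.5,0],"roll":0,"grip":0.7}]'; done
python3 - <<'E'
from h import *
from bench import snapshot
im=snapshot("scene"); cv2.imwrite("pics/sc9.png",cv2.resize(im[150:260,230:350,::-1],None,fx=5,fy=5,interpolation=cv2.INTER_CUBIC))
E
```

```text
time: 9.13
tool_pos: [0.5119, 0.047, 0.0195]
ee_rot: [-1.571, 0.0, 0.0]
wrist_force: [-0.4, 0.3, -1.3]
width: 0.05
time: 9.47
tool_pos: [0.5119, 0.047, 0.018]
ee_rot: [-1.571, 0.0, -0.0]
wrist_force: [-0.3, 0.7, -1.2]
width: 0.0503
```

View pics/sc9.png

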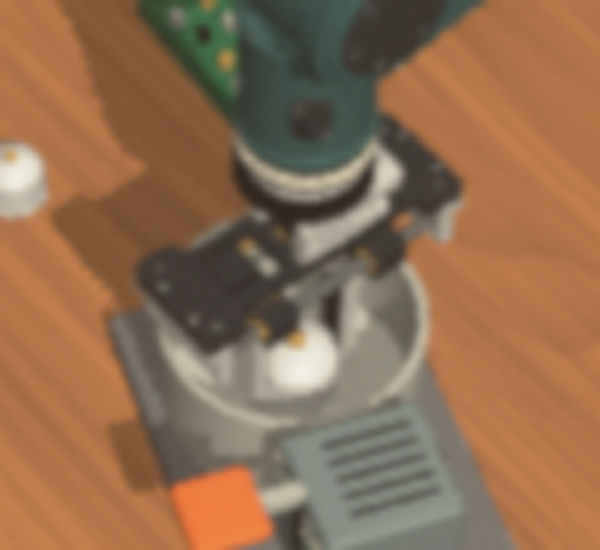

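Bell is in the middle of the pot with no contact yet. I'll go down in 0.5–1 mm steps, watching the force.

```bash
python3 -m creep '[{"slide":[0,0.5,0],"roll":0,"grip":0.7},{"slide":[0,1,0],"roll":0,"grip":0.7},{"slide":[0,1,0],"roll":0,"grip":0.7}]'; python3 -m creep '[{"slide":[0,0.5,0],"roll":0,"grip":0.7},{"slide":[0,0.5,0],"roll":0,"grip":0.7}]'
```

```text
time: 9.77
tool_pos: [0.5121, 0.047, 0.0172]
ee_rot: [-1.571, -0.0, -0.0]
wrist_force: [0.1, 0.0, -0.8]
width: 0.0504
time: 9.93
tool_pos: [0.5121, 0.047, 0.0172]
ee_rot: [-1.571, -0.0, 0.0]
wrist_force: [-1.5, -0.9, 2.5]
width: 0.0505
```

Touch (+3 N) at TCP z 0.017, where I expected the floor. Releasing.

```bash
python3 -m creep '[{"slide":[0,0.5,0],"roll":0,"grip":0.7},{"slide":[0,0.5,0],"roll":0,"grip":0.45},{"slide":[0,0.5,0],"roll":0,"grip":0.4},{"slide":[0,0.5,0],"roll":0,"grip":0.3},{"slide":[0,0.5,0],"roll":0,"grip":0.25},{"slide":[0,0.5,0],"roll":0,"grip":0.25},{"slide":[0,0.5,0],"roll":0,"grip":0.25}]'
python3 -m creep '[{"slide":[0,-5,0],"roll":0,"grip":0.25},{"slide":[0,-15,0],"roll":0,"grip":0.25},{"slide":[0,-32,0],"roll":0,"grip":0.25},{"slide":[0,-55,0],"roll":0,"grip":0.25},{"slide":[0,-80,0],"roll":0,"grip":0.25},{"slide":[0,-105,0],"roll":0,"grip":0.25},{"slide":[0,-125,0],"roll":0,"grip":0.25},{"slide":[0,-140,0],"roll":0,"grip":0.25},{"slide":[0,-150,0],"roll":0,"grip":0.25},{"slide":[0,-150,0],"roll":0,"grip":0.25}]'
python3 - <<'E'
from h import *
from bench import snapshot
for n in ("wrist","side"): cv2.imwrite(f"pics/{n}10.png",snapshot(n)[:,:,::-1])
E
```

```text
time: 10.52
tool_pos: [0.512, 0.047, 0.0159]
ee_rot: [-1.571, 0.0, -0.0]
wrist_force: [-0.0, 0.7, -0.3]
width: 0.0706
time: 11.35
tool_pos: [0.5137, 0.047, 0.1698]
ee_rot: [-1.571, -0.006, 0.0]
wrist_force: [1.0, 0.0, -0.2]
width: 0.0703
```

View pics/wrist10.png

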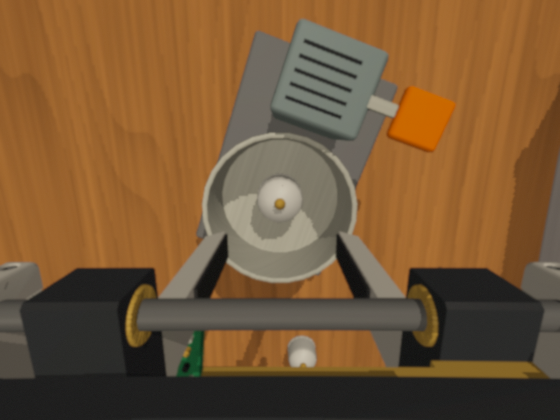

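View pics/side10.png

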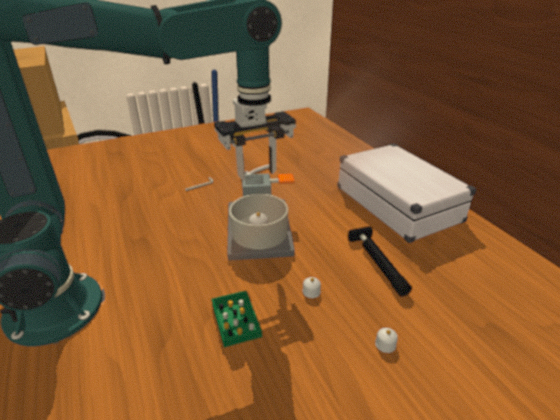

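The bell stands upright at the pot centre (wrist (280,200)), let go. Now over the pad (wrist centre (421,118)) with the fingers shut.

```bash
python3 -m creep '[{"slide":[8,0,6],"roll":0,"grip":0.5},{"slide":[25,0,18],"roll":0,"grip":0.7},{"slide":[45,0,32],"roll":0,"grip":1},{"slide":[65,0,46],"roll":0,"grip":1},{"slide":[85,0,60],"roll":0,"grip":1},{"slide":[102,0,72],"roll":0,"grip":1},{"slide":[114,5,79],"roll":0,"grip":1},{"slide":[118,15,82],"roll":0,"grip":1},{"slide":[118,25,82],"roll":0,"grip":1},{"slide":[118,33,82],"roll":0,"grip":1},{"slide":[118,33,82],"roll":0,"grip":1},{"slide":[118,33,82],"roll":0,"grip":1}]'
python3 - <<'E'
from h import *
from bench import snapshot
cv2.imwrite("pics/s11.png",cv2.resize(snapshot("side")[140:230,220:320,::-1],None,fx=6,fy=6,interpolation=cv2.INTER_CUBIC))
cv2.imwrite("pics/sc11.png",cv2.resize(snapshot("scene")[170:290,230:350,::-1],None,fx=5,fy=5,interpolation=cv2.INTER_CUBIC))
cv2.imwrite("pics/w11.png",snapshot("wrist")[:,:,::-1])
E
```

```text
time: 12.45
tool_pos: [0.6287, 0.1284, 0.1318]
ee_rot: [-1.571, 0.003, -0.001]
wrist_force: [0.2, -0.0, 0.1]
width: 0.0002
```

View pics/s11.png

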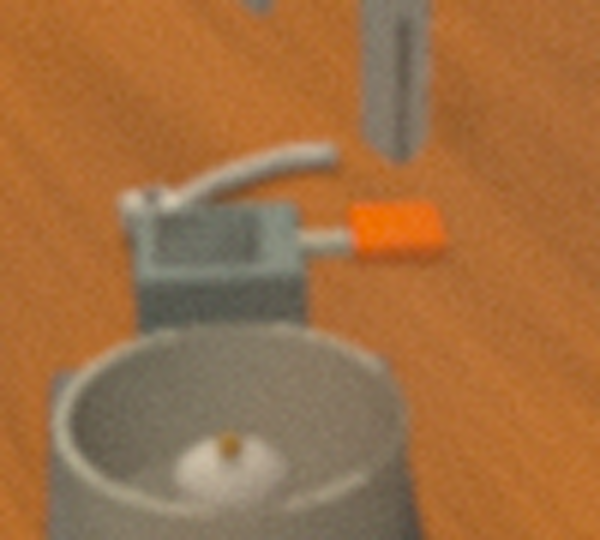

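View pics/sc11.png

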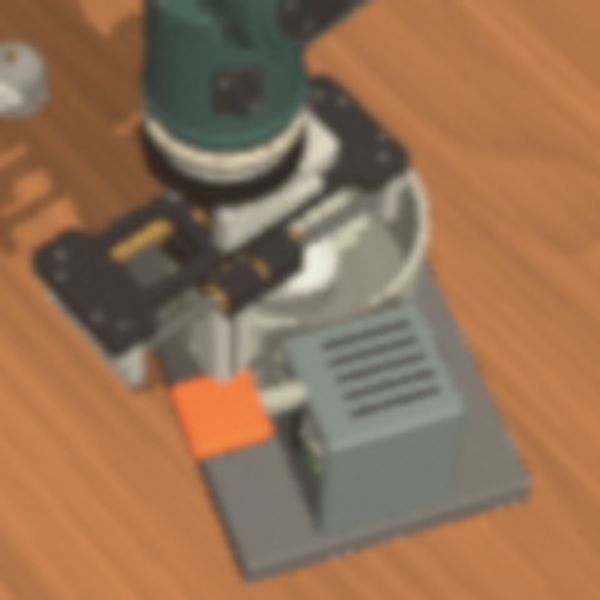

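View pics/w11.png

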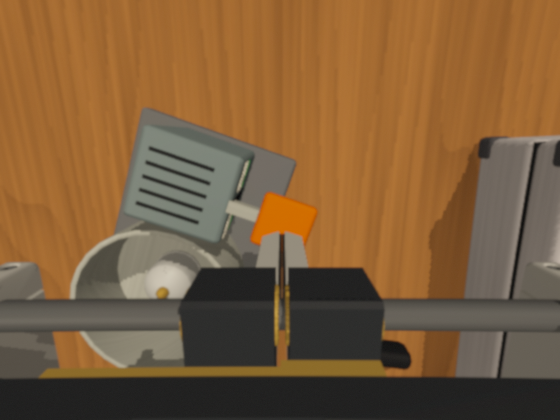

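Run:
```python
from h import *
s,e,w=[camera_info(n) for n in("scene","side","wrist")]
S=lambda x,y:(230+(x+.5)/5-.5,170+(y+.5)/5-.5)
E=lambda x,y:(220+(x+.5)/6-.5,140+(y+.5)/6-.5)
print("tip",tri([(s,S(217,377)),(e,E(400,160))]))
print("pad",tri([(s,S(221,414)),(e,E(397,226))]))
for z in (.115,.12): print("padw",onz(w,(285,222),z),[onz(w,p,z).round(4) for p in((265,192),(317,208),(250,240))])
from bench import robot; print(robot.get_obs()["tool_pos"],w["cam_to_world"][2][3])
```

```text
tip (array([0.63294379, 0.1304919 , 0.15129304]), np.float64(0.0009255939308858674))
pad (array([0.6319647 , 0.13207181, 0.11617442]), np.float64(0.000465944846604284))
padw [0.63273412 0.1314475  0.115     ] [array([0.6172, 0.1556, 0.115 ]), array([0.6578, 0.1429, 0.115 ]), array([0.6046, 0.1164, 0.115 ])]
padw [0.63266246 0.13296663 0.12      ] [array([0.6175, 0.1566, 0.12  ]), array([0.6571, 0.1441, 0.12  ]), array([0.6052, 0.1182, 0.12  ])]
[0.63008393 0.12865122 0.13418644] 0.33635824041296813
```

```bash
python3 -m creep '[{"slide":[2,5,2],"roll":0,"grip":1},{"slide":[2,12,2],"roll":0,"grip":1},{"slide":[2,20,2],"roll":0,"grip":1},{"slide":[2,25,2],"roll":0,"grip":1},{"slide":[2,28,2],"roll":0,"grip":1},{"slide":[2,28,2],"roll":0,"grip":1}]'; python3 -m creep '[{"slide":[0,1,0],"roll":0,"grip":1},{"slide":[0,2,0],"roll":0,"grip":1},{"slide":[0,2,0],"roll":0,"grip":1}]'; python3 -m creep '[{"slide":[0,1,0],"roll":0,"grip":1},{"slide":[0,2,0],"roll":0,"grip":1},{"slide":[0,2,0],"roll":0,"grip":1}]';python3 -m creep '[{"slide":[0,1,0],"roll":0,"grip":1},{"slide":[0,2,0],"roll":0,"grip":1},{"slide":[0,2,0],"roll":0,"grip":1}]'
```

```text
time: 13.1
tool_pos: [0.6311, 0.1309, 0.1033]
ee_rot: [-1.571, 0.003, 0.0]
wrist_force: [0.8, -0.4, -0.6]
width: 0.0007
time: 13.35
tool_pos: [0.6322, 0.131, 0.1033]
ee_rot: [-1.571, -0.001, -0.0]
wrist_force: [0.9, 0.1, 0.6]
width: 0.0007
time: 13.6
tool_pos: [0.632, 0.131, 0.101]
ee_rot: [-1.571, 0.0, -0.0]
wrist_force: [-0.0, 0.0, 0.1]
width: 0.0008
time: 13.85
tool_pos: [0.6319, 0.131, 0.0988]
ee_rot: [-1.571, 0.0, -0.0]
wrist_force: [0.2, -0.5, -0.6]
width: 0.0006
```

```bash
for i in 1 2 3 4; do python3 -m creep '[{"slide":[0,0.5,0],"roll":0,"grip":1},{"slide":[0,1,0],"roll":0,"grip":1},{"slide":[0,1,0],"roll":0,"grip":1}]' | grep -E 'tool_pos|force' ; done
```

```text
tool_pos: [0.632, 0.131, 0.0979]
wrist_force: [-0.1, 0.9, 0.8]
tool_pos: [0.632, 0.131, 0.097]
wrist_force: [-0.7, 0.0, -0.0]
tool_pos: [0.6321, 0.131, 0.0969]
wrist_force: [-0.8, -1.0, 3.2]
tool_pos: [0.6321, 0.131, 0.0965]
wrist_force: [-2.0, 0.6, 6.5]
```

Contact at TCP z ≈ 0.0967, so the third click should be near 0.061 and the stop near 0.057. Pressing.

```bash
python3 -m creep '[{"slide":[0,1.5,0],"roll":0,"grip":1},{"slide":[0,3,0],"roll":0,"grip":1},{"slide":[0,4.5,0],"roll":0,"grip":1},{"slide":[0,6,0],"roll":0,"grip":1},{"slide":[0,7.5,0],"roll":0,"grip":1},{"slide":[0,9,0],"roll":0,"grip":1},{"slide":[0,10.5,0],"roll":0,"grip":1},{"slide":[0,12,0],"roll":0,"grip":1},{"slide":[0,12,0],"roll":0,"grip":1}]'; python3 -m creep '[{"slide":[0,2,0],"roll":0,"grip":1},{"slide":[0,4,0],"roll":0,"grip":1},{"slide":[0,6,0],"roll":0,"grip":1},{"slide":[0,8,0],"roll":0,"grip":1},{"slide":[0,10,0],"roll":0,"grip":1},{"slide":[0,11,0],"roll":0,"grip":1},{"slide":[0,12,0],"roll":0,"grip":1},{"slide":[0,12,0],"roll":0,"grip":1}]'
```

```text
time: 15.6
tool_pos: [0.6321, 0.131, 0.0848]
ee_rot: [-1.571, -0.001, 0.0]
wrist_force: [-2.8, 0.1, 6.7]
width: 0.0002
time: 16.27
tool_pos: [0.6321, 0.131, 0.0732]
ee_rot: [-1.571, -0.001, 0.0]
wrist_force: [-3.4, -1.1, 7.6]
width: 0.0004
```

```bash
python3 -m creep '[{"slide":[0,2,0],"roll":0,"grip":1},{"slide":[0,4,0],"roll":0,"grip":1},{"slide":[0,6,0],"roll":0,"grip":1},{"slide":[0,8,0],"roll":0,"grip":1},{"slide":[0,9,0],"roll":0,"grip":1},{"slide":[0,10,0],"roll":0,"grip":1},{"slide":[0,11,0],"roll":0,"grip":1},{"slide":[0,11,0],"roll":0,"grip":1}]'; python3 -m creep '[{"slide":[0,1,0],"roll":0,"grip":1},{"slide":[0,2,0],"roll":0,"grip":1},{"slide":[0,2,0],"roll":0,"grip":1},{"slide":[0,2,0],"roll":0,"grip":1}]'
```

```text
time: 16.93
tool_pos: [0.6321, 0.131, 0.0627]
ee_rot: [-1.571, -0.002, 0.0]
wrist_force: [-4.1, -1.1, 9.1]
width: 0.0005
time: 17.27
tool_pos: [0.6321, 0.131, 0.0606]
ee_rot: [-1.571, -0.001, 0.0]
wrist_force: [-4.2, -0.3, 10.0]
width: 0.0005
```

Run:
```python
from h import *
from bench import snapshot,robot
cv2.imwrite("pics/s12.png",cv2.resize(snapshot("side")[150:260,215:315,::-1],None,fx=5,fy=5,interpolation=cv2.INTER_CUBIC))
cv2.imwrite("pics/sc12.png",cv2.resize(snapshot("scene")[200:290,240:340,::-1],None,fx=6,fy=6,interpolation=cv2.INTER_CUBIC))
o=robot.get_obs();print(o["tool_pos"],o["wrist_force"])
```

```text
[0.63209975 0.13107637 0.06060501] [-4.76189243 -1.23430626  9.27059165]
```

View pics/s12.png

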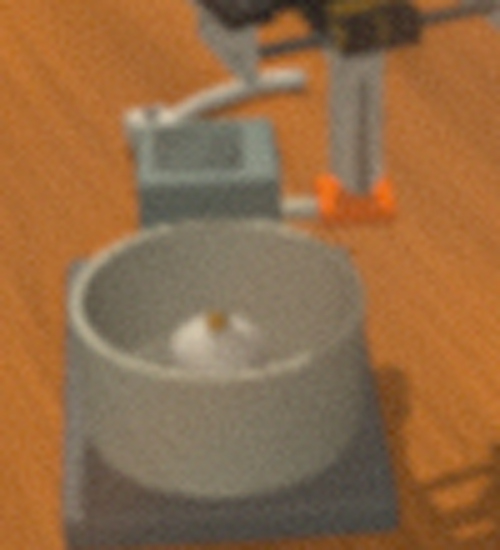

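View pics/sc12.png

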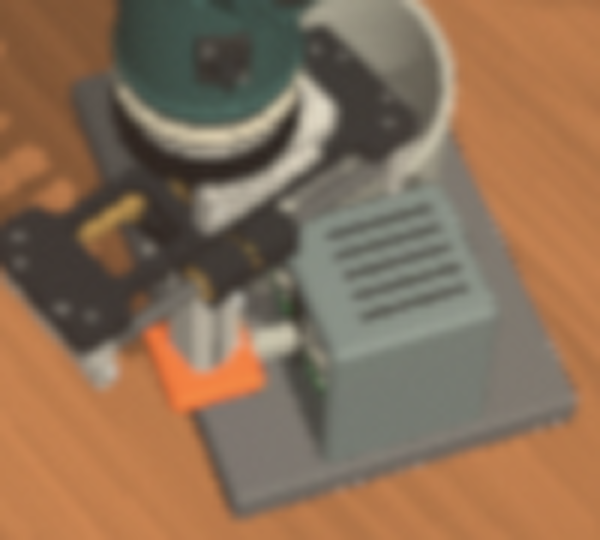

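The fingers press the pad squarely, the bell stands upright in the pot, and travel is about 36 mm at 10 N. I'll add 1 mm of margin and hold.

```bash
python3 -m creep '[{"slide":[0,0.5,0],"roll":0,"grip":1},{"slide":[0,1,0],"roll":0,"grip":1},{"slide":[0,1,0],"roll":0,"grip":1},{"slide":[0,1,0],"roll":0,"grip":1},{"slide":[0,1,0],"roll":0,"grip":1},{"slide":[0,1,0],"roll":0,"grip":1},{"slide":[0,1,0],"roll":0,"grip":1},{"slide":[0,1,0],"roll":0,"grip":1},{"slide":[0,1,0],"roll":0,"grip":1},{"slide":[0,1,0],"roll":0,"grip":1}]'
python3 - <<'E'
from h import *
from bench import snapshot
S=camera_info("side"); im=snapshot("side"); cv2.imwrite("pics/s13.png",im[:,:,::-1])
cv2.imwrite("pics/s13c.png",cv2.resize(im[165:225,270:310,::-1],None,fx=10,fy=10,interpolation=cv2.INTER_CUBIC))
E
```

```text
time: 18.2
tool_pos: [0.6321, 0.131, 0.0597]
ee_rot: [-1.571, -0.001, 0.0]
wrist_force: [-4.0, -1.1, 10.1]
width: 0.0005
```

View pics/s13.png

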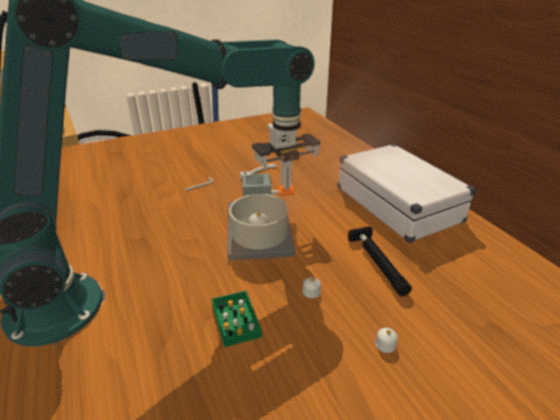

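View pics/s13c.png

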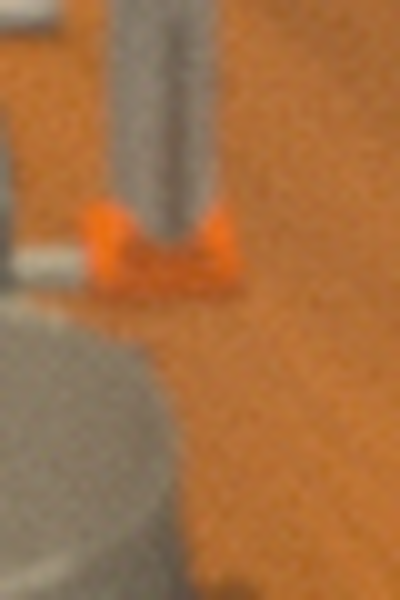

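Run:
```python
from bench import robot,ticket
o=robot.get_obs();print(o["tool_pos"].round(4) if hasattr(o["tool_pos"],"round") else o["tool_pos"],o["wrist_force"],o["time"])
print(ticket.close_job())
```

```text
[0.6321 0.131  0.0597] [-4.60638952 -0.4157508  10.50795055] 18.25
the job is handed in; nothing more can be done
None
```

I handed the job in at 18.3 s, with the bell in the pot and the lever still held down at the third click. The hand-in gave no verdict.

- **Bell:** I took the largest of the three look-alikes, the middle one. I lowered it to a touch of about 3 N on the pot floor, let go and drew back. The last pictures show it upright and still near the pot's centre, with no part of the robot touching it.
- **Lever:** I pressed the pad with shut fingers through the first two clicks to the third. The last reading is about 37 mm of travel (third click at 36, stop at 40) with a push of about 10 N. The pad's drop in the side picture agrees.
- **Bystanders:** In the last side picture the tray, pump, hex key and brake lever are where they started, judged by eye and not measured.

Two checks disagreed:
- **Finger tips:** They turned out to be about 20 mm above the reported tool position, in the camera views and at contact. My first grip on the bell was therefore too high, and I regripped it lower. After that I set all heights by touch and pictures.
- **Side force:** While the lever is held, the wrist also reads about 4 to 5 N sideways. I took this to be friction and left it.

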